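Clamp the loaf with the ratchet loaf clamp and keep the grip

ROBOT

A 6-joint arm with a two-finger parallel gripper is mounted at the origin on the work surface. World frame = base frame: x ahead of the robot, y to its left, z up, the work surface at z = 0. Lengths are in m, angles in degrees, forces in N, time in s.
With the tool pointing down it reaches from about 0.3 to 0.75 m from the base axis. Payload 8.5 kg.
Tool frame: the origin (TCP) lies at the very end of the fingers, on their centre line; the grasp point (between the pads) lies 19 mm behind it; x points along the fingers, y is the direction in which the jaws open and shut, and the axes are right-handed (so a half turn about x gives the same grasp; the last joint's range is limited). The gripper opens to 85 mm and grips with 20 to 120 N. Pads are 22 mm wide; open, the fingers measure 114 mm over their backs; the gripper's body (76 mm by 85 mm) begins 54 mm behind the grasp point. The pads swing forward as they close: fully open they stand 13 mm farther back than shut.
Start: joints at [-78.341, 21.807, 74.336, -0, 83.858, -12.336], TCP at [0.224, -0.502, 0.231] pointing down, gripper open.
Joint ranges: [-178.18, 178.18], [-50.72, 133.34], [12.68, 142.11], [-81.47, 261.47], [9.98, 163.14], [-165.26, 165.26]. Speed limits (degrees/s): [136.94, 136.94, 180, 180, 180, 180].

INTERFACE

Orientations are given as a 3x3 rotation matrix whose columns are the frame's x, y, z axes.
In Python, from rig import sensors, cams, env gives the robot as it stands.
- The arm moves only by the shell command python3 -m crank 'ROWS' [FORCE]. ROWS is a JSON object of lists of equal length, an entry for each row: "hand": the closure in counts, from 0 (fully open) to 255 (shut); "translation": the shift along the tool's x, y, z in m, a list of three; "dr": the turn, a rotation vector about the tool's x, y, z in rad, a list of three. A call has 1 to 5 rows; each row is the pose to reach, as a shift and turn from the pose commanded when the call began, along the tool's axes at that moment; what a row does not reach only later rows make up. A row lasts 1/10 s, in which the tool goes at most 50 mm and 8.59 degrees, less where a joint would pass 70% of its speed; a pose out of reach is approached as far as the arm can. A call with a gripper value outside its range is refused whole. The fingers move at their own pace and stop on an object; FORCE is the grip in N (left out, the last holds). Time passes only in rows, so rows that repeat a pose let the fingers close. It gives the time, the measured TCP pose, the force and the opening at its end, in the units of the state.
- sensors.observe(): the state, without advancing time (a new reading comes with each control period).
- cams.get_image(name): name is "scene" or "top"; returns (picture, depth): 420x560x3 uint8, blue, green, red; 420x560 float32, m along the optical axis (not along the pixel's ray), 0 where there is no reading.
- cams.calibration(name): a dict with "vertical_fov" (degrees; the focal length in pixels is half the picture's height over the tangent of half this angle, whatever the lens; pixels are square), "cx", "cy" (the principal point, pixels), "extrinsics" (4x4, takes a point from camera to world coordinates). Camera axes: x right, y down, z forward; pixel columns grow to the right and rows downward; lengths in m; the calibration is good to about 2 mm. A picture is of the moment at which its call begins. calibration takes no time and is no camera call.
- env.close_job(): hands the job in, once; it reports no verdict.
The state is a dict: "time_s": time; "q": joint angles; "qvel": joint speeds; "joint_efforts": joint torques, N m; "position": TCP position; "tool_rot": TCP orientation; "ft_force": force on the tool from outside, world axes, zero at the start; "wrist_torque": the same for the moment, N m; "grip_width": finger opening in m.
Only numpy, scipy, OpenCV 4.12 (cv2) and the standard library are available. Lean on these libraries where they do the work, as an engineer would, in place of code of your own. Each camera call takes 0.05 s, during which the arm holds its last target. There are 200 camera calls.

TASK

Clamp the loaf for slicing: take the upright wooden lever handle of the loaf clamp and pump it, pushing it through full strokes towards the loaf and easing it back under control each time (never letting it fly back), until the jaw has pushed the loaf against the fence and the sprung jaw pad is pressed about half way in: firmly gripped, not crushed. Move the jaw and loaf only with the lever and leave the jar, carton and tongs alone. Finish while still holding the lever in that position, because the grip is lost when it is let go.

Things in the scene. Friction and masses are not known exactly. Their poses are not given: they have to be found in the camera images.
- clamp: Loaf clamp, fixed to the counter: pale wooden board 200 x 420 x 18 mm with, in a row, aluminium lever bracket, aluminium jaw block with wooden pad, loaf, upright wooden fence. Origin: underside of the board on the centre line (board own y -195 to +225 mm). Own +y runs from lever to fence, own x across, z up. The jaw's steel ladder bar sticks out behind, to own y -295 mm, 50 mm high.
- lever_pivot (a point): Centre of the lever's pivot, whose axis lies along the clamp's own x: at the clamp's own (0, -130, 50) mm. The two bracket cheeks beside it reach 52 mm to each side and 70 mm above the counter.
- lever (a joint): Lever angle, rad: 0 = rest, leaning 0.30 away from the loaf (own -y); 0.60 = end stop, leaning 0.30 towards the loaf. A spring pulls it back to 0 (0.2 Nm at rest, 0.5 Nm at the stop); let go, it flies back. Going forward a pawl drives the jaw 67 mm per rad, after up to 12 mm idle (rungs 12 mm apart) until the pawl catches; going back the pawl clicks over the rungs and the jaw stays.
- lever_grip (a point): Point on the axis of the lever's handle, 160 mm from the pivot axis (height about 203 mm at rest and at the stop, 210 mm when upright). The handle is a dark wooden cylinder, 26 mm in diameter, from 100 to 185 mm from the pivot along the lever; this point is 25 mm below its top. It can be pushed from behind or straddled: its spring keeps it against the finger.
- jaw (a joint): Advance of the jaw block along the clamp's own +y, m, 0 to 0.14. With the pad relaxed the pad's front face is at own y = this value; the fence's face is at own y 0.190, so the 90 mm loaf lying against the fence is just touched at about 0.100. A brake of about 4 N holds the jaw while the lever goes back; a pad pressed harder than that pushes the jaw back as the lever is eased.
- jaw_spring (a joint): How far the sprung pad (wood, 130 wide x 75 high x 12 mm) is pressed in towards the jaw block, m: 0 = relaxed (a 28 mm gap with a coil spring shows between pad and block), 0.030 = fully pressed in. The pad's push on the loaf is 700 N per m of it: half way in, 0.015 m, is about 10 N.
- pad: The jaw's sprung wooden pad. Origin: centre of its front face, the face that touches the loaf.
- loaf: A crusty brown loaf, 170 mm long (own x, across the clamp), 90 mm wide (own y, along the clamp), 90 mm high, about 0.5 kg, lying loose on the board between pad and fence, 15 to 30 mm short of the fence. Origin: centre of its underside, on top of the board (18 mm above the counter).
- fence: The fixed upright wooden fence, 170 mm wide, 95 mm high above the board. Origin: centre of the lower edge of the face towards the loaf.
- jam_jar: Bystander: a jar 68 mm in diameter, 95 mm high, origin under its centre.
- carton: Bystander: a closed cardboard pastry carton 150 x 110 x 65 mm, origin under its centre.
- tongs: Bystander: steel pastry tongs lying flat, 250 mm long (own x), 50 mm wide, 18 mm high, origin under the middle.
There are look-alikes about, which are no part of the job. Leave any red look-alike of the loaf alone.

How it is judged:
By the outcome, as a careful person would: the job done as asked, in the order asked, and still so for the second after the job is handed in, while the arm keeps its last pose, push and grip.
It also fails if it takes over 58 s, if anything falls off the work surface, if the arm or the gripper's body presses on something with over 40 N, if the wrist force passes 120 N, or if a joint passes its speed limit or range.

## Working session

There is one attempt and no reset: what is moved stays moved. The work goes in short steps, Python scripts to look and compute and a shell command to move; the robot and the scene stay as the last step left them, time stands still between calls to the robot, and variables do not carry over. Pictures are saved under pics/ and viewed, about 8 in all and at most 12, crops included, and the job is handed in when it is done.

```bash
ls; mkdir -p pics
cat > h.py <<'E'
import numpy as np,cv2
from rig import sensors,cams,env
def grab(n,f):
    im,d=cams.get_image(n); cv2.imwrite('pics/'+f,im); np.save('pics/'+f[:-4]+'.npy',d); return im,d
def world(n,d):
    c=cams.calibration(n); h,w=d.shape; f=h/2/np.tan(np.radians(c['vertical_fov'])/2)
    v,u=np.mgrid[:h,:w]; P=np.stack([(u-c['cx'])/f*d,(v-c['cy'])/f*d,d,np.ones_like(d)],-1)
    return (P@np.array(c['extrinsics']).T)[...,:3]
E
python3 - <<'E'
from h import *
a,_=grab('scene','s0.png'); b,_=grab('top','t0.png')
print(cams.calibration('scene'),cams.calibration('top'))
s=sensors.observe();print(s)
E
```

```text
pics
{'vertical_fov': 43.50406642070117, 'cx': 278.95669451529, 'cy': 195.81458524452646, 'extrinsics': array([[ 0.063298  ,  0.77418554, -0.62978577,  1.40319796],
       [ 0.99790872, -0.05738075,  0.02975977,  0.01370019],
       [-0.013098  , -0.63035244, -0.77619858,  1.30594932],
       [ 0.        ,  0.        ,  0.        ,  1.        ]])} {'vertical_fov': 52.67400501162866, 'cx': 280.4339695237234, 'cy': 204.55522651867633, 'extrinsics': array([[-0.02763382, -0.99271796,  0.11724938,  0.35564337],
       [-0.9994841 ,  0.02551877, -0.0195022 ,  0.05015925],
       [ 0.01636813, -0.11772781, -0.992911  ,  1.31371227],
       [ 0.        ,  0.        ,  0.        ,  1.        ]])}
{'time_s': 0.1, 'q': array([-7.83398824e+01,  2.18380691e+01,  7.43794513e+01, -6.30590056e-04,
        8.38585166e+01, -1.23362605e+01]), 'qvel': array([ 0.01286768, -0.05710281, -0.11483615,  0.05974874,  0.02387238,
       -0.04485131]), 'joint_efforts': array([ 5.35443090e-03, -4.49220836e+01, -2.31656277e+01, -7.03514252e-05,
        3.65362401e-03, -1.66510358e-06]), 'position': array([ 0.22360978, -0.50220336,  0.23077037]), 'tool_rot': array([[-2.78930651e-04,  4.06679793e-01, -9.13570724e-01],
       [ 1.29749902e-03, -9.13569843e-01, -4.06679798e-01],
       [-9.99999119e-01, -1.29879258e-03, -2.72844001e-04]]), 'ft_force': array([-0.20068067, -0.59046135, -0.34719475]), 'wrist_torque': array([ 0.02627547, -0.0170425 , -0.01778216]), 'grip_width': 0.08530935004795856}
```

View pics/s0.png

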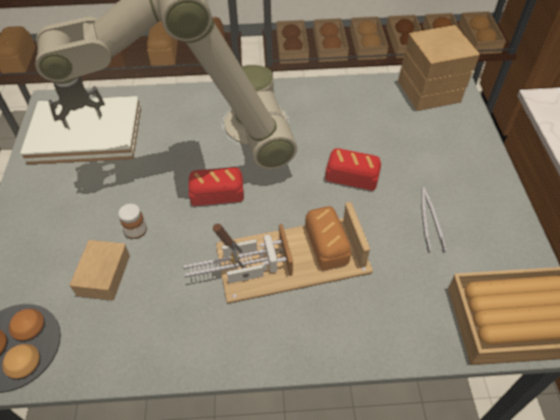

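View pics/t0.png

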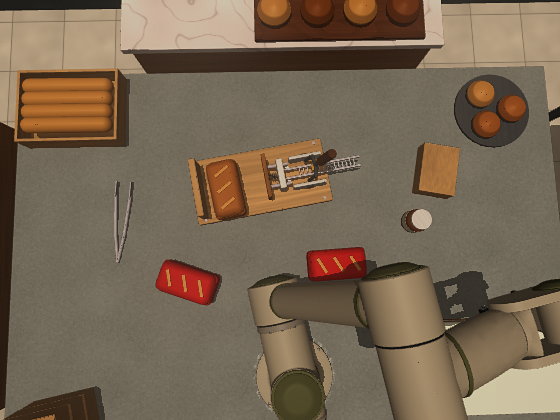

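The scene view shows the clamp with the lever handle tip near (220,230) and the loaf at (327,236). The fence is on the right, which is world +y. In the top view the board corners are about (190,160), (320,139), (331,201) and (203,224), and the handle is about (327,155). Red look-alikes are at (188,282) and (336,264).

Run:
```python
from h import *
d=np.load('pics/t0.npy');W=world('top',d);im=cv2.imread('pics/t0.png')
# board plane points
R=np.zeros(d.shape,bool);R[130:235,180:345]=1
m=R&(abs(W[...,2]-.018)<.006)&(im[...,2]>120)&(im[...,2].astype(int)-im[...,0]>40)
m=cv2.morphologyEx(m.astype(np.uint8),cv2.MORPH_OPEN,np.ones((3,3)))>0
r=cv2.minAreaRect(W[m][:,:2].astype(np.float32));print('board',r,m.sum()); B=cv2.boxPoints(r);print(B)
L=max([(B[1]-B[0]),(B[2]-B[1])],key=np.linalg.norm);L=L/np.linalg.norm(L);L*=np.sign(L[1])
c=np.array(r[0]);o=c-L*.015;X=np.array([L[1],-L[0]])
print('yaw dir',L,'origin',o,'x',X)
for n,z in(('pivot',-.13),('grip rest',-.13-.16*np.sin(.3)),('grip stop',-.13+.16*np.sin(.3))):print(n,o+L*z)
def loc(P):return np.stack([(P[...,:2]-o)@X,(P[...,:2]-o)@L,P[...,2]],-1)
for nm in('top','scene'):
    Wn=world(nm,np.load(f'pics/{nm[0]}0.npy'));q=loc(Wn)
    h=(abs(q[...,0])<.05)&(q[...,1]<-.1)&(q[...,1]>-.25)&(q[...,2]>.15)&(q[...,2]<.26)
    print(nm,'handle',h.sum(),np.median(q[h],0),q[h].min(0),q[h].max(0))
    f=(abs(q[...,0])<.09)&(q[...,1]>.13)&(q[...,1]<.25)&(q[...,2]>.106)&(q[...,2]<.125);print('fence',q[f].min(0),q[f].max(0))
    l=(abs(q[...,0])<.09)&(q[...,1]>.03)&(q[...,1]<.18)&(q[...,2]>.07)&(q[...,2]<.125);print('loaf',np.percentile(q[l],[1,50,99],axis=0))
    p=(abs(q[...,0])<.08)&(q[...,1]>-.09)&(q[...,1]<.03)&(q[...,2]>.075)&(q[...,2]<.12);print('pad',np.percentile(q[p],[1,50,99],axis=0))
```

```text
board ((0.5856127142906189, 0.08585718274116516), (0.1992698311805725, 0.41804906725883484), 9.22521686553955) 3542
[[ 0.45375657  0.27620512]
 [ 0.5207764  -0.13643682]
 [ 0.71746886 -0.10449076]
 [ 0.65044904  0.3081512 ]]
yaw dir [-0.16031566  0.98706573] origin [0.58801745 0.0710512 ] x [0.98706573 0.16031566]
pivot [ 0.60885849 -0.05726734]
grip rest [ 0.61643873 -0.10393901]
grip stop [ 0.60127824 -0.01059569]
top handle 193 [-0.00351159 -0.1700304   0.20903844] [-0.01373242 -0.19487488  0.15049446] [ 0.01101459 -0.14847723  0.23201193]
fence [-0.08510387  0.130375    0.10601236] [0.08391022 0.21041854 0.12091486]
loaf [[-0.08848976  0.07511253  0.07333755]
 [-0.01516343  0.11756152  0.10516031]
 [ 0.06366817  0.16335217  0.11254537]]
pad [[-0.06475729 -0.05859822  0.07750332]
 [-0.00262674 -0.0398014   0.08874094]
 [ 0.0590635   0.00052767  0.10097811]]
scene handle 251 [ 0.00676428 -0.17195544  0.20212415] [-0.01471472 -0.19403941  0.1501258 ] [ 0.01404728 -0.14812103  0.23448403]
fence [-0.08888561  0.13000037  0.10600488] [0.08460444 0.21130583 0.1204967 ]
loaf [[-0.08790228  0.07509619  0.07115333]
 [ 0.00398438  0.11405687  0.10505713]
 [ 0.06904144  0.16230109  0.11364463]]
pad [[-0.06237971 -0.05891881  0.07596886]
 [ 0.00436687 -0.0114064   0.08824779]
 [ 0.06276595  0.00036636  0.10359991]]
```

The fit agrees with the given sizes: board 199 x 418 mm, fence and loaf where they should be, and handle axis at own y -0.17 with its top at about 0.23. I'll straddle the handle with one finger behind and one in front, and tilt the tool along with the lever.

```bash
cat > w.py <<'E'
# usage: w.py phi r  -> shift/turn in current tool axes to the pose along the lever; phi = lean towards loaf
import sys; from h import *; from scipy.spatial.transform import Rotation as Ro
o=np.array([.5880,.0711,0]);L=np.array([-.1603,.9871,0]);Z=np.array([0,0,1.]);P=o-.13*L+.05*Z
s=sensors.observe();p,R=s['position'],s['tool_rot']
d=p-P;print('t',round(s['time_s'],2),'own y,z rel pivot',d@L,d[2],'x',d@[.9871,.1603,0],'phi pos',np.arctan2(d@L,d[2]),'r',np.linalg.norm(d),'F',s['ft_force'].round(1),'w',s['grip_width'].round(4))
a=-R[:,0];print('phi tool',np.arctan2(a@L,a[2]))
phi,r=map(float,sys.argv[1:3]);off=float(sys.argv[3]) if len(sys.argv)>3 else 0
x=-(L*np.sin(phi)+Z*np.cos(phi));y=-(L*np.cos(phi)-Z*np.sin(phi));T=np.c_[x,y,np.cross(x,y)]
print('shift',(R.T@(P-r*x+off*y-p)).round(4),'turn',Ro.from_matrix(R.T@T).as_rotvec().round(4))
E
python3 -m crank '{"hand":[0,0,0,0,0],"translation":[[-0.04,0,0],[-0.08,-0.01,-0.02],[-0.08,-0.02,-0.06],[-0.08,-0.04,-0.1],[-0.08,-0.06,-0.15]],"dr":[[0,0,0],[0.06,0,0],[0.13,0,0],[0.2,0,0],[0.258,0,0]]}' 20
python3 w.py -0.3 0.24
```

```text
time_s: 0.6
position: [0.334, -0.3883, 0.3111]
tool_rot: [[-0.0, 0.156, -0.988], [0.0, -0.988, -0.156], [-1.0, -0.0, 0.0]]
ft_force: [0.3, -0.0, -0.6]
grip_width: 0.0856Traceback (most recent call last):
  File "w.py", line 5, in <module>
    d=p-P;print('t',round(s['time_s'],2),'own y,z rel pivot',d@L,d[2],'x',d@[.9871,.1603,0],'phi pos',np.arctan2(d@L,d[2]),'r',np.linalg.norm(d),'F',s['ft_force'].round(1),'w',s['grip_width'].round(4))
                                                                                                                                                                                ^^^^^^^^^^^^^^^^^^^^^
AttributeError: 'float' object has no attribute 'round'
```

```bash
sed -i "s/s\['grip_width'\].round(4)/round(s['grip_width'],4)/" w.py
python3 w.py -0.3 0.24
```

```text
t 0.6 own y,z rel pivot -0.2827356862672477 0.2610922078809745 x -0.3243155424319957 phi pos -0.8251755678703169 r 0.5032669382035279 F [ 0.3 -0.  -0.6] w 0.0856
phi tool -0.0004699703365685121
shift [ 0.0318 -0.2132 -0.3234] turn [-0.0044 -0.0004 -0.2995]
```

```bash
python3 -m crank '{"hand":[0,0,0,0,0],"translation":[[0,-0.025,-0.04],[0,-0.05,-0.08],[0,-0.075,-0.12],[0,-0.1,-0.16],[0,-0.125,-0.2]],"dr":[[0,0,0],[0,0,0],[0,0,-0.1],[0,0,-0.2],[0,0,-0.2995]]}' >/dev/null
python3 w.py -0.3 0.24
```

```text
t 1.1 own y,z rel pivot -0.15732708699754686 0.2614639353924804 x -0.12342717218079231 phi pos -0.5416804604450518 r 0.329161008737128 F [-0.1 -0.2  0.3] w 0.0849
phi tool -0.3033582359086152
shift [ 0.0564 -0.0728 -0.1235] turn [0.0004 0.0008 0.0033]
```

```bash
python3 -m crank '{"hand":[0,0,0,0,0],"translation":[[0,-0.02,-0.04],[0,-0.045,-0.08],[0.01,-0.065,-0.115],[0.04,-0.072,-0.1235],[0.056,-0.0728,-0.1235]],"dr":[[0,0,0],[0,0,0],[0,0,0],[0,0,0],[0,0,0]]}' >/dev/null
python3 w.py -0.3 0.138
python3 - <<'E'
from h import *
a,_=grab('scene','s1.png');b,_=grab('top','t1.png')
cv2.imwrite('pics/c1.png',np.hstack([cv2.resize(a[120:320,150:350],(400,400)),cv2.resize(b[90:240,230:380],(400,400))]))
E
```

```text
t 1.6 own y,z rel pivot -0.07053799533686061 0.22671484598246466 x -0.00033681736492550854 phi pos -0.3016370937924584 r 0.23743427018383143 F [-0.3 -0.9  0.2] w 0.0854
phi tool -0.30137073803862996
shift [ 0.0994 -0.0002 -0.0006] turn [0.0019 0.003  0.0014]
```

View pics/c1.png

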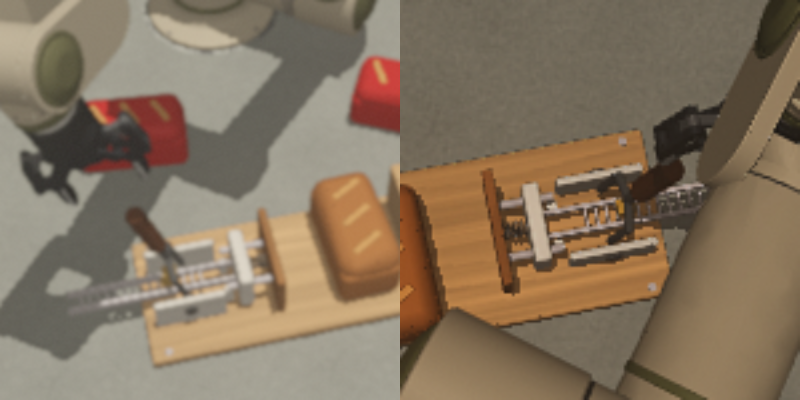

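The gripper appears above the handle, though the two views have parallax. I'll check the fingertip positions from depth before descending.

Run:
```python
from h import *
o=np.array([.5880,.0711]);L=np.array([-.1603,.9871]);X=np.array([.9871,.1603])
for n in('scene','top'):
    W=world(n,np.load(f'pics/{n[0]}1.npy'));q=np.stack([(W[...,:2]-o)@X,(W[...,:2]-o)@L,W[...,2]],-1)
    for lo,hi in((.17,.19),(.19,.21),(.21,.232),(.25,.27),(.27,.29),(.29,.31)):
        m=(abs(q[...,0])<.08)&(q[...,1]>-.33)&(q[...,1]<-.08)&(q[...,2]>lo)&(q[...,2]<hi)
        if m.sum()>3:print(n,lo,m.sum(),np.percentile(q[m],[2,50,98],axis=0)[:,:2].round(3).tolist())
```

```text
scene 0.17 48 [[-0.005, -0.179], [0.008, -0.165], [0.013, -0.155]]
scene 0.19 51 [[-0.005, -0.185], [0.008, -0.171], [0.012, -0.16]]
scene 0.21 101 [[-0.012, -0.193], [0.003, -0.181], [0.012, -0.167]]
scene 0.27 25 [[-0.012, -0.261], [0.003, -0.25], [0.009, -0.246]]
scene 0.29 50 [[-0.013, -0.265], [0.006, -0.254], [0.011, -0.159]]
top 0.17 35 [[-0.013, -0.169], [-0.004, -0.16], [0.011, -0.155]]
top 0.19 33 [[-0.013, -0.177], [-0.006, -0.166], [0.01, -0.161]]
top 0.21 85 [[-0.013, -0.194], [-0.004, -0.179], [0.007, -0.167]]
top 0.29 5 [[-0.013, -0.167], [-0.011, -0.161], [-0.008, -0.159]]
```

```bash
python3 -m crank '{"hand":[0,0,0,0,0],"translation":[[0.025,0,0],[0.05,0,0],[0.075,0,0],[0.099,0,0],[0.099,0,0]],"dr":[[0,0,0],[0,0,0],[0,0,0],[0,0,0],[0,0,0]]}' >/dev/null
python3 -m crank '{"hand":[150,150,150,150,150],"translation":[[0,0,0],[0,0,0],[0,0,0],[0,0,0],[0,0,0]],"dr":[[0,0,0],[0,0,0],[0,0,0],[0,0,0],[0,0,0]]}' 20 
python3 w.py -0.3 0.138
```

```text
time_s: 2.7
position: [0.6146, -0.1006, 0.1851]
tool_rot: [[-0.047, 0.153, -0.987], [0.291, -0.943, -0.16], [-0.956, -0.295, -0.001]]
ft_force: [-0.3, -0.2, -0.4]
grip_width: 0.0356
t 2.7 own y,z rel pivot -0.04374807505424224 0.13509397455886057 x -0.0013090895002678855 phi pos -0.3131772851574394 r 0.14200658446134506 F [-0.3 -0.2 -0.4] w 0.0356
phi tool -0.29914437097026597
shift [ 0.004  -0.0019 -0.0013] turn [-0.0002 -0.0006 -0.0009]
```

```bash
python3 -m crank '{"hand":[165,165,165,165,165],"translation":[[0,0,0],[0,-0.0025,0],[0.0003,-0.011,0],[0.001,-0.0195,0],[0.0023,-0.028,0]],"dr":[[0,0,0],[0,0,0],[0,0,0.06],[0,0,0.12],[0,0,0.18]]}' >/dev/null; python3 w.py 0 0.142 -.0025
python3 -m crank '{"hand":[165,165,165,165,165],"translation":[[0.0002,-0.0085,0],[0.001,-0.017,0],[0.0023,-0.0254,0],[0.0041,-0.0338,0],[0.0059,-0.0406,0]],"dr":[[0,0,0.06],[0,0,0.12],[0,0,0.18],[0,0,0.24],[0,0,0.29]]}' >/dev/null; python3 w.py 0.28 0.142 -.0025
```

```text
t 3.2 own y,z rel pivot -0.016637022811278 0.1405124436947477 x -0.0015986790039653211 phi pos -0.11785379444534254 r 0.1415029175586057 F [-0.1 -3.3 -2.8] w 0.0301
phi tool -0.11578895814872452
shift [ 0.0007 -0.0192 -0.0016] turn [-0.001   0.0004  0.1158]
t 3.7 own y,z rel pivot 0.024728601110457642 0.13987698970951035 x -0.0015908319040576458 phi pos 0.1749802008759578 r 0.14205480750212676 F [-0.4 -4.  -1.2] w 0.03
phi tool 0.17442571132566695
shift [ 0.0011 -0.0174 -0.0016] turn [-0.0002  0.0002  0.1056]
```

```bash
python3 -m crank '{"hand":[165,165,165,165],"translation":[[0.0002,-0.0085,0],[0.001,-0.0165,0],[0.0011,-0.0178,0],[0.0011,-0.0178,0]],"dr":[[0,0,0.06],[0,0,0.105],[0,0,0.11],[0,0,0.11]]}' >/dev/null; python3 w.py 0.3 0.142 -.0025
python3 - <<'E'
from h import *
a,_=grab('scene','s2.png');b,_=grab('top','t2.png')
cv2.imwrite('pics/c2.png',np.hstack([cv2.resize(a[120:320,180:380],(400,400)),cv2.resize(b[110:240,190:320],(400,400))]))
E
```

```text
t 4.1 own y,z rel pivot 0.042210208004615724 0.1358620592160748 x -0.0014043729816620683 phi pos 0.30122984841411 r 0.14227459922643818 F [-1.  -4.1  0.8] w 0.03
phi tool 0.280262734849012
shift [ 0.0003 -0.0023 -0.0014] turn [0.0002 0.0001 0.0197]
```

View pics/c2.png

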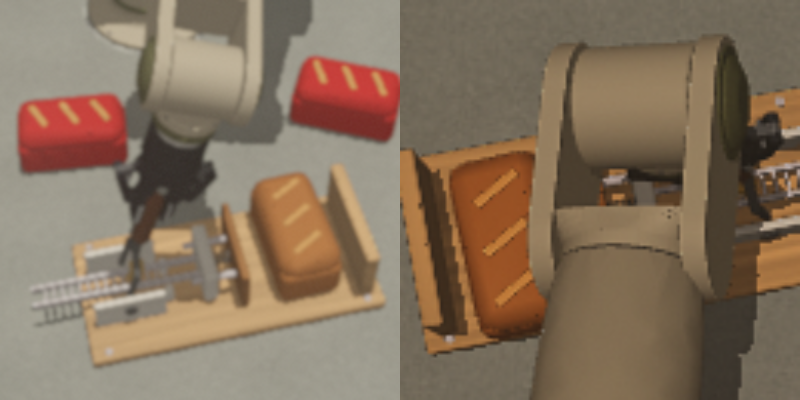

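The lever leans towards the loaf, and the jaw and pad (scene crop 215,255) have advanced. I'll add a depth-based measurement of the jaw, pad and loaf, and push gently to the end of the stroke.

```bash
cat > m.py <<'E'
from h import *
import sys
o=np.array([.5880,.0711]);L=np.array([-.1603,.9871]);X=np.array([.9871,.1603])
a,d=grab('scene',sys.argv[1]+'.png')
W=world('scene',d);q=np.stack([(W[...,:2]-o)@X,(W[...,:2]-o)@L,W[...,2]],-1)
r=(q[...,1]>-.1)&(q[...,1]<.2)
# pad top strip / block top, away from rods, side x>0.03 (near the camera)
for nm,x0,x1,z0,z1 in(('pad',.02,.06,.082,.106),('block',.015,.05,.05,.082),('loaf',-.05,.05,.106,.125)):
    m=r&(q[...,0]>x0)&(q[...,0]<x1)&(q[...,2]>z0)&(q[...,2]<z1);h,e=np.histogram(q[m][:,1],np.arange(-.1,.2,.005));print(nm,{round(1000*e[i]):int(h[i]) for i in range(len(h)) if h[i]})
E
python3 m.py s3
python3 - <<'E'
import re,subprocess
s=open('m.py').read().replace("a,d=grab('scene',sys.argv[1]+'.png')","d=np.load('pics/s0.npy')");exec(s)
E
python3 -m crank '{"hand":[165,165,165],"translation":[[0.0001,-0.002,0],[0.0002,-0.003,0],[0.0002,-0.003,0]],"dr":[[0,0,0.015],[0,0,0.02],[0,0,0.02]]}' >/dev/null; python3 w.py 0.3 0.142 -.0025
```

```text
pad {-25: 12, -20: 14, -15: 15, -10: 11, 20: 19, 25: 27, 30: 19, 35: 1, 75: 18, 80: 35, 85: 18, 90: 16, 95: 13, 100: 9, 105: 7, 110: 11, 115: 10, 120: 10, 125: 12, 130: 10, 135: 11, 140: 12, 145: 11, 150: 15, 155: 27, 160: 9, 165: 2, 185: 3, 190: 26}
block {-100: 13, -95: 12, -90: 13, -85: 10, -80: 4, -75: 3, -70: 2, -55: 3, -45: 2, -40: 7, -35: 10, -30: 10, -25: 20, -20: 10, -15: 9, -10: 12, -5: 2, 0: 6, 5: 7, 10: 7, 15: 5, 20: 23, 75: 28, 80: 2, 165: 1, 185: 4, 190: 32}
loaf {80: 7, 85: 19, 90: 30, 95: 34, 100: 45, 105: 42, 110: 41, 115: 41, 120: 43, 125: 46, 130: 41, 135: 42, 140: 38, 145: 33, 150: 17, 155: 2, 185: 6, 190: 63, 195: 56}
pad {-60: 9, -55: 12, -50: 13, -45: 11, -40: 3, -15: 18, -10: 20, -5: 23, 0: 7, 75: 21, 80: 36, 85: 19, 90: 26, 95: 11, 100: 6, 105: 9, 110: 8, 115: 6, 120: 9, 125: 7, 130: 14, 135: 9, 140: 13, 145: 12, 150: 14, 155: 22, 160: 12, 165: 2, 185: 6, 190: 30}
block {-100: 13, -95: 13, -90: 13, -85: 12, -80: 3, -75: 6, -70: 6, -65: 7, -60: 20, -55: 13, -50: 15, -45: 11, -40: 6, -35: 6, -30: 7, -25: 6, -20: 7, -15: 23, 75: 31, 165: 1, 185: 5, 190: 28}
loaf {75: 1, 80: 3, 85: 19, 90: 36, 95: 44, 100: 47, 105: 42, 110: 43, 115: 47, 120: 40, 125: 47, 130: 37, 135: 42, 140: 35, 145: 32, 150: 17, 155: 7, 185: 5, 190: 68, 195: 49}
t 4.55 own y,z rel pivot 0.04505106546407991 0.13484506266904434 x -0.0012524248273746343 phi pos 0.32243592605240196 r 0.1421767598927742 F [-1.1 -3.3  4. ] w 0.0302
phi tool 0.30107219546280695
shift [ 0.0001  0.0007 -0.0013] turn [-0.0001 -0.0004 -0.0011]
```

```bash
python3 -m crank '{"hand":[165,165,165,165,165],"translation":[[0.0002,0.0071,0],[0.0007,0.0142,0],[0.0016,0.0212,0],[0.0028,0.0282,0],[0.0044,0.0351,0]],"dr":[[0,0,-0.05],[0,0,-0.1],[0,0,-0.15],[0,0,-0.2],[0,0,-0.25]]}' >/dev/null; python3 w.py 0 0.142 -.0025
python3 -m crank '{"hand":[165,165,165,165,165],"translation":[[0.0002,0.0071,0],[0.0007,0.0142,0],[0.0016,0.0212,0],[0.0028,0.0282,0],[0.0044,0.0351,0]],"dr":[[0,0,-0.05],[0,0,-0.1],[0,0,-0.15],[0,0,-0.2],[0,0,-0.25]]}' >/dev/null; python3 w.py -0.3 0.142 -.0025; python3 m.py s4
```

```text
t 5.05 own y,z rel pivot 0.010363993622216615 0.14067667176013404 x -0.0011875282578013853 phi pos 0.07353958324884108 r 0.14106290002579092 F [ 0.  -1.6  0.7] w 0.0298
phi tool 0.04748952324315375
shift [-0.0009  0.0079 -0.0012] turn [ 0.0002 -0.0005 -0.0475]
t 5.55 own y,z rel pivot -0.02504374225921049 0.13796359865487545 x -0.0011404204347060557 phi pos -0.17956898354238301 r 0.14022269738089133 F [-0.3 -0.8 -0.6] w 0.0297
phi tool -0.20228738083175618
shift [-0.0014  0.0146 -0.0011] turn [ 0.0002 -0.0006 -0.0977]
pad {-25: 13, -20: 11, -15: 13, -10: 15, -5: 2, 20: 15, 25: 23, 30: 21, 35: 5, 75: 18, 80: 35, 85: 25, 90: 16, 95: 16, 100: 9, 105: 9, 110: 10, 115: 6, 120: 9, 125: 12, 130: 11, 135: 10, 140: 12, 145: 14, 150: 17, 155: 21, 160: 12, 165: 1, 185: 6, 190: 26}
block {-100: 11, -95: 17, -90: 14, -85: 13, -80: 1, -75: 3, -55: 1, -50: 3, -45: 2, -40: 6, -35: 8, -30: 5, -25: 22, -20: 13, -15: 10, -10: 13, -5: 3, 0: 6, 5: 5, 10: 7, 15: 7, 20: 19, 25: 4, 75: 33, 80: 1, 165: 1, 185: 5, 190: 31}
loaf {75: 1, 80: 4, 85: 15, 90: 30, 95: 37, 100: 41, 105: 42, 110: 41, 115: 44, 120: 44, 125: 39, 130: 40, 135: 46, 140: 38, 145: 31, 150: 9, 155: 4, 185: 8, 190: 63, 195: 56}
```

```bash
python3 -m crank '{"hand":[165,165,165,165],"translation":[[-0.0005,0.007,0],[-0.001,0.0135,0],[-0.0012,0.0155,0],[-0.0012,0.0155,0]],"dr":[[0,0,-0.05],[0,0,-0.095],[0,0,-0.1],[0,0,-0.1]]}' >/dev/null; python3 w.py 0.3 0.142 -.0025
python3 -m crank '{"hand":[165,165,165,165,165],"translation":[[0.0002,-0.0085,0],[0.001,-0.017,0],[0.0023,-0.0254,0],[0.0041,-0.0338,0],[0.0063,-0.0420,0]],"dr":[[0,0,0.06],[0,0,0.12],[0,0,0.18],[0,0,0.24],[0,0,0.3]]}' >/dev/null; python3 w.py 0 0.142 -.0025
python3 -m crank '{"hand":[165,165,165,165,165],"translation":[[0.0002,-0.0085,0],[0.001,-0.017,0],[0.0023,-0.0254,0],[0.0041,-0.0338,0],[0.0063,-0.042,0]],"dr":[[0,0,0.06],[0,0,0.12],[0,0,0.18],[0,0,0.24],[0,0,0.3]]}' >/dev/null; python3 w.py 0.3 0.142 -.003
```

```text
t 6.0 own y,z rel pivot -0.04038819293454351 0.13581307496494216 x -0.0013372187324332153 phi pos -0.2890520760798044 r 0.14169715437553823 F [-0.8 -0.3  0.9] w 0.03
phi tool -0.29967617100604577
shift [ 0.0259 -0.0807 -0.0013] turn [-6.000e-04  4.000e-04  5.997e-01]
t 6.5 own y,z rel pivot 0.0022672719153170834 0.1428113718447871 x -0.0014597890420021329 phi pos 0.015874656397646122 r 0.1428368264129894 F [ 0.5 -3.9 -3.6] w 0.0298
phi tool 0.0044800167045701755
shift [ 0.0008 -0.0002 -0.0015] turn [ 0.0006 -0.0005 -0.0045]
t 7.0 own y,z rel pivot 0.04415941005958998 0.13678971496477782 x -0.0013864106511258328 phi pos 0.31226521968103216 r 0.14374727740238144 F [-1.4 -5.1 -2.5] w 0.0302
phi tool 0.3045969467630425
shift [ 0.0017 -0.0012 -0.0014] turn [ 0.0006 -0.0015 -0.0046]
```

```bash
python3 -m crank '{"hand":[165,165],"translation":[[0.001,-0.0015,0],[0.0015,-0.002,0]],"dr":[[0,0,0],[0,0,0]]}' >/dev/null; python3 w.py 0.3 0.142 -.003; python3 m.py s5
python3 -m crank '{"hand":[165,165,165,165,165],"translation":[[0.0002,0.0071,0],[0.0007,0.0142,0],[0.0016,0.0212,0],[0.0028,0.0282,0],[0.0044,0.0351,0]],"dr":[[0,0,-0.05],[0,0,-0.1],[0,0,-0.15],[0,0,-0.2],[0,0,-0.25]]}' >/dev/null; python3 w.py 0 0.142 -.0025
python3 -m crank '{"hand":[165,165,165,165,165],"translation":[[0.0002,0.0071,0],[0.0007,0.0142,0],[0.0016,0.0212,0],[0.0028,0.0282,0],[0.0044,0.0351,0]],"dr":[[0,0,-0.05],[0,0,-0.1],[0,0,-0.15],[0,0,-0.2],[0,0,-0.25]]}' >/dev/null; python3 w.py -0.3 0.142 -.0025
```

```text
t 7.2 own y,z rel pivot 0.04565875621362725 0.13538369681613405 x -0.0009970153874694532 phi pos 0.32527541168076024 r 0.14287872855381362 F [ 0.3 -2.1  2.7] w 0.0301
phi tool 0.30100494439117176
shift [ 0.0008  0.0006 -0.001 ] turn [ 0.0011 -0.0024 -0.001 ]
pad {10: 8, 15: 13, 20: 12, 25: 13, 30: 3, 55: 1, 60: 31, 65: 23, 70: 9, 75: 19, 80: 36, 85: 23, 90: 20, 95: 13, 100: 12, 105: 6, 110: 8, 115: 9, 120: 8, 125: 11, 130: 9, 135: 14, 140: 12, 145: 9, 150: 18, 155: 25, 160: 9, 165: 3, 185: 4, 190: 23}
block {-100: 13, -95: 11, -90: 14, -85: 11, -80: 2, -75: 3, -70: 1, -60: 1, -55: 2, -45: 2, -35: 1, -25: 1, -20: 1, -10: 2, -5: 7, 0: 6, 5: 7, 10: 21, 15: 14, 20: 14, 25: 10, 30: 9, 35: 6, 40: 7, 45: 5, 50: 8, 55: 6, 60: 22, 75: 15, 165: 1, 185: 8, 190: 29}
loaf {75: 1, 80: 6, 85: 16, 90: 29, 95: 40, 100: 45, 105: 47, 110: 46, 115: 43, 120: 49, 125: 39, 130: 41, 135: 40, 140: 37, 145: 42, 150: 17, 155: 6, 185: 5, 190: 66, 195: 55}
t 7.75 own y,z rel pivot 0.01000438360685702 0.1409047061266887 x -0.0012085068002441594 phi pos 0.07088211136528186 r 0.1412645675402126 F [-0.7 -1.6  0.5] w 0.0304
phi tool 0.047437621850286535
shift [-0.0007  0.0075 -0.0012] turn [ 0.0001 -0.0014 -0.0474]
t 8.25 own y,z rel pivot -0.025510210663170316 0.13817402917491667 x -0.001196350536430234 phi pos -0.18256796549042684 r 0.1405141405020582 F [ 0.3 -2.1 -0.6] w 0.0302
phi tool -0.20217158772308774
shift [-0.0011  0.0141 -0.0012] turn [ 0.0003 -0.0016 -0.0978]
```

```bash
python3 -m crank '{"hand":[165,165,165,165],"translation":[[-0.0005,0.007,0],[-0.001,0.0135,0],[-0.001,0.0152,0],[-0.001,0.0152,0]],"dr":[[0,0,-0.05],[0,0,-0.095],[0,0,-0.1],[0,0,-0.1]]}' >/dev/null; python3 w.py 0.3 0.142 -.0025
python3 -m crank '{"hand":[165,165,165,165,165],"translation":[[0.0002,-0.0085,0],[0.001,-0.017,0],[0.0023,-0.0254,0],[0.0041,-0.0338,0],[0.0063,-0.0420,0]],"dr":[[0,0,0.06],[0,0,0.12],[0,0,0.18],[0,0,0.24],[0,0,0.3]]}' >/dev/null; python3 w.py 0 0.142 -.0025
python3 -m crank '{"hand":[165,165,165,165],"translation":[[0.0002,-0.0085,0],[0.001,-0.017,0],[0.0023,-0.0254,0],[0.0023,-0.0254,0]],"dr":[[0,0,0.06],[0,0,0.12],[0,0,0.18],[0,0,0.18]]}' >/dev/null; python3 w.py 0.3 0.142 -.003; python3 m.py s6
```

```text
t 8.65 own y,z rel pivot -0.04032107383562674 0.13568147239664052 x -0.0013784086429134952 phi pos -0.28886258183228547 r 0.1415522844505173 F [0.1 0.5 0.5] w 0.03
phi tool -0.29962291422405335
shift [ 0.0257 -0.0807 -0.0013] turn [-7.000e-04 -2.000e-04  5.996e-01]
t 9.15 own y,z rel pivot 0.002195425982051169 0.14241062497070406 x -0.0015264107813941056 phi pos 0.015414945949189185 r 0.14243572404009677 F [ 0.7 -5.3 -4.5] w 0.0299
phi tool 0.004808745720999334
shift [ 0.0004 -0.0003 -0.0015] turn [ 0.0005 -0.0005 -0.0048]
t 9.55 own y,z rel pivot 0.029323195062609015 0.14012833242621003 x -0.0015210655089658049 phi pos 0.20628293574504145 r 0.14317143247054337 F [-1.4 -3.2 -1. ] w 0.0299
phi tool 0.18202969146961007
shift [ 0.0025 -0.0162 -0.0016] turn [ 0.0033 -0.0008  0.118 ]
pad {40: 13, 45: 13, 50: 15, 55: 10, 80: 13, 85: 25, 90: 23, 95: 18, 100: 36, 105: 23, 110: 13, 115: 7, 120: 7, 125: 11, 130: 7, 135: 6, 140: 12, 145: 11, 150: 6, 155: 11, 160: 12, 165: 9, 170: 22, 175: 18, 180: 5, 185: 7, 190: 25, 195: 1}
block {-100: 13, -95: 12, -90: 14, -85: 14, -80: 2, -75: 2, -70: 3, -60: 1, -55: 1, -50: 1, -45: 2, -30: 1, -25: 1, -20: 2, -10: 1, 5: 1, 10: 1, 20: 6, 25: 9, 30: 6, 35: 8, 40: 25, 45: 7, 50: 12, 55: 9, 60: 3, 65: 7, 70: 7, 75: 6, 80: 26, 85: 3, 185: 3, 190: 13}
loaf {80: 1, 100: 5, 105: 14, 110: 36, 115: 48, 120: 40, 125: 44, 130: 46, 135: 44, 140: 40, 145: 40, 150: 47, 155: 41, 160: 34, 165: 32, 170: 12, 175: 6, 185: 10, 190: 62, 195: 53}
```

View pics/s6.png

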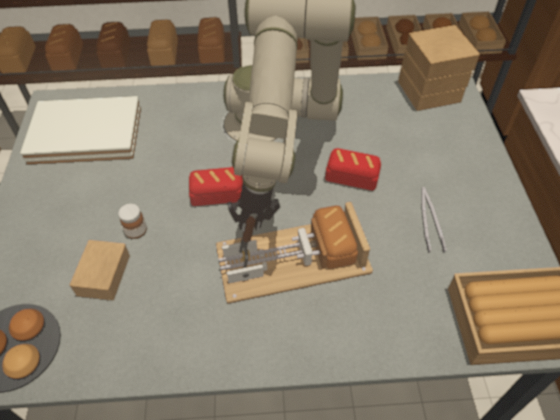

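The pad is against the loaf at about (320,240), and the loaf is nearly at the fence (357,235). The jaw is at about 0.099. I'll finish this stroke, which should press the pad in about 7 mm.

```bash
python3 -m crank '{"hand":[165,165,165,165,165],"translation":[[0.0003,-0.0055,0],[0.001,-0.011,0],[0.002,-0.0162,0],[0.0024,-0.017,0],[0.0024,-0.017,0]],"dr":[[0,0,0.04],[0,0,0.08],[0,0,0.118],[0,0,0.118],[0,0,0.118]]}' >/dev/null; python3 w.py -0.3 0.142 -.003; python3 m.py s7 | cut -c1-200
```

```text
t 10.1 own y,z rel pivot 0.04286856739335643 0.13575497522342223 x -0.0010040515672163747 phi pos 0.30586932783603343 r 0.14236579847303757 F [-0.1 -3.7  4.1] w 0.0305
phi tool 0.2984374338247348
shift [ 0.0233  0.0786 -0.001 ] turn [-2.000e-04 -1.900e-03 -5.984e-01]
pad {45: 8, 50: 13, 55: 16, 60: 12, 65: 3, 85: 22, 90: 26, 95: 22, 100: 22, 105: 30, 110: 24, 115: 10, 120: 12, 125: 8, 130: 9, 135: 6, 140: 5, 145: 11, 150: 6, 155: 7, 160: 7, 165: 6, 170: 10, 175: 1
block {-100: 14, -95: 13, -90: 14, -85: 15, -80: 1, -75: 4, -70: 1, -65: 2, -50: 1, -35: 1, -20: 1, -15: 1, -10: 1, -5: 1, 15: 1, 25: 7, 30: 7, 35: 7, 40: 7, 45: 22, 50: 12, 55: 14, 60: 11, 65: 4, 70:
loaf {105: 7, 110: 17, 115: 33, 120: 40, 125: 47, 130: 43, 135: 44, 140: 45, 145: 45, 150: 39, 155: 48, 160: 43, 165: 36, 170: 35, 175: 19, 180: 3, 185: 4, 190: 65, 195: 57}
```

```bash
cat > j.py <<'E'
from h import *
import sys
o=np.array([.5880,.0711]);L=np.array([-.1603,.9871]);X=np.array([.9871,.1603])
def own(f):
    W=world('scene',np.load(f'pics/{f}.npy'));return np.stack([(W[...,:2]-o)@X,(W[...,:2]-o)@L,W[...,2]],-1)
def prof(q,x0,x1,z0,z1):
    m=(q[...,0]>x0)&(q[...,0]<x1)&(q[...,2]>z0)&(q[...,2]<z1);y=q[m][:,1]
    g=np.arange(-.12,.2,.0005);return g,np.exp(-((g[:,None]-y)/.003)**2).sum(1)
q0=own('s0')
def shift(q,zr,lo,hi,exp):
    g,a=prof(q0,*zr);_,b=prof(q,*zr);a=a*((g>lo)&(g<hi));best=max(np.arange(exp-.012,exp+.012,.0005),key=lambda s:-np.sum((np.interp(g-s,g,a)-b)[(g>lo+s)&(g<hi+s)]**2));return best
for f,e in zip(sys.argv[1::2],sys.argv[2::2]):
    q=own(f);e=float(e)
    bl=shift(q,(-.055,.055,.082,.094),-.075,-.035,e);
    pd=shift(q,(-.06,.06,.0945,.105),-.025,.003,min(e,.1))
    lf=shift(q,(-.05,.05,.106,.125),.075,.165,.0 if e<.09 else .022)
    print(f,'block',round(bl,4),'pad',round(pd,4),'loaf',round(lf,4))
E
python3 j.py s0 0 s3 .035 s4 .036 s5 .072 s6 .099 s7 .107
```

```text
s0 block 0.0 pad 0.0 loaf 0.0
s3 block 0.034 pad 0.0335 loaf 0.0
s4 block 0.035 pad 0.035 loaf 0.0005
s5 block 0.071 pad 0.0715 loaf 0.0015
s6 block 0.099 pad 0.0945 loaf 0.0195
s7 block 0.1055 pad 0.099 loaf 0.024
```

```bash
python3 -m crank '{"hand":[165,165,165,165,165],"translation":[[0.0002,0.0057,0],[0.0005,0.0114,0],[0.001,0.017,0],[0.0018,0.0226,0],[0.0028,0.0282,0]],"dr":[[0,0,-0.04],[0,0,-0.08],[0,0,-0.12],[0,0,-0.16],[0,0,-0.2]]}' >/dev/null; python3 w.py 0 0.142 -.0025
python3 -m crank '{"hand":[165,165,165,165,165],"translation":[[0.0002,0.0071,0],[0.0007,0.0142,0],[0.0016,0.0212,0],[0.0028,0.0282,0],[0.0044,0.0351,0]],"dr":[[0,0,-0.05],[0,0,-0.1],[0,0,-0.15],[0,0,-0.2],[0,0,-0.25]]}' >/dev/null; python3 w.py -0.3 0.142 -.0025; python3 m.py s8 >/dev/null; python3 j.py s8 .106
```

```text
t 10.65 own y,z rel pivot 0.015170896472856589 0.1405271627321491 x -0.0011229728942295945 phi pos 0.10754054511738495 r 0.1413481028199181 F [ 0.1 -2.4  0.3] w 0.0301
phi tool 0.09551220898085738
shift [-0.0003  0.0128 -0.0011] turn [-0.0004 -0.0014 -0.0955]
t 11.15 own y,z rel pivot -0.020321202754151592 0.13942467684636506 x -0.0011346350768271193 phi pos -0.14473129333275936 r 0.14090228281879205 F [ 0.1 -0.2 -0.6] w 0.0302
phi tool -0.15501159696394762
shift [ 0.      0.0195 -0.0011] turn [ 1.00e-04 -1.80e-03 -1.45e-01]
s8 block 0.101 pad 0.0995 loaf 0.0235
```

```bash
python3 -m crank '{"hand":[165,165,165,165],"translation":[[0,0.007,0],[0,0.014,0],[0,0.02,0],[0,0.02,0]],"dr":[[0,0,-0.05],[0,0,-0.1],[0,0,-0.145],[0,0,-0.145]]}' >/dev/null; python3 w.py -0.12 0.142 -.0025;  python3 m.py s9 >/dev/null; python3 j.py s9 .104
python3 -m crank '{"hand":[165,165,165,165,165],"translation":[[0.0002,-0.0057,0],[0.0005,-0.0114,0],[0.001,-0.017,0],[0.0016,-0.021,0],[0.0016,-0.021,0]],"dr":[[0,0,0.04],[0,0,0.08],[0,0,0.12],[0,0,0.15],[0,0,0.15]]}' >/dev/null; python3 w.py 0 0.142 -.0025; python3 m.py s10 >/dev/null; python3 j.py s10 .108
```

```text
t 11.6 own y,z rel pivot -0.04074596166439374 0.13547037557039576 x -0.001509065602246801 phi pos -0.29216670049427584 r 0.14147306962001302 F [-1.4  0.3 -0.7] w 0.0301
phi tool -0.2984240260268988
shift [ 0.0022 -0.0268 -0.0015] turn [-0.0022 -0.0004  0.1784]
s9 block 0.101 pad 0.099 loaf 0.0245
t 12.15 own y,z rel pivot -0.01716390545540512 0.1416123926909233 x -0.001247787714494725 phi pos -0.12061508741237188 r 0.14265415479290655 F [-0.2 -2.5  0.5] w 0.0303
phi tool -0.14409573265791742
shift [ 0.0024 -0.0195 -0.0013] turn [ 0.0024 -0.0009  0.1441]
s10 block 0.1015 pad 0.099 loaf 0.0235
```

```bash
python3 -m crank '{"hand":[165,165,165,165,165],"translation":[[0.0002,-0.0057,0],[0.0006,-0.0114,0],[0.0012,-0.0155,0],[0.0012,-0.0155,0],[0.0012,-0.0155,0]],"dr":[[0,0,0.04],[0,0,0.08],[0,0,0.11],[0,0,0.11],[0,0,0.11]]}' >/dev/null; python3 w.py 0.1 0.142 -.0025; python3 m.py s11 >/dev/null; python3 j.py s11 .108 s11 .112
```

```text
t 12.7 own y,z rel pivot -0.003748462814264086 0.14220072609166262 x -0.0012140316561077443 phi pos -0.026354260271161497 r 0.14225529999647027 F [-0.2 -3.5  3.3] w 0.0299
phi tool -0.03655169685560676
shift [ 0.0019 -0.0204 -0.0012] turn [-0.0003 -0.0007  0.1366]
s11 block 0.1075 pad 0.099 loaf 0.024
s11 block 0.1075 pad 0.099 loaf 0.024
```

```bash
python3 -m crank '{"hand":[165,165,165,165,165],"translation":[[0.0002,-0.0045,0],[0.0008,-0.009,0],[0.0016,-0.0133,0],[0.0016,-0.0133,0],[0.0016,-0.0133,0]],"dr":[[0,0,0.03],[0,0,0.06],[0,0,0.09],[0,0,0.09],[0,0,0.09]]}' >/dev/null; python3 w.py 0.1 0.142 -.0025; python3 m.py s12 >/dev/null; python3 j.py s12 .112
python3 - <<'E'
from h import *
a=cv2.imread('pics/s12.png');cv2.imwrite('pics/c12.png',cv2.resize(a[195:305,210:380],(780,505),interpolation=cv2.INTER_CUBIC))
E
```

```text
t 13.25 own y,z rel pivot 0.009174072658284037 0.14146875191397085 x -0.0010475064827755827 phi pos 0.06475808112745152 r 0.14176975459735994 F [-0.8 -5.4  4.9] w 0.0301
phi tool 0.05487480797328609
shift [ 0.     -0.0075 -0.001 ] turn [-0.0008 -0.0014  0.0451]
s12 block 0.1135 pad 0.099 loaf 0.0235
```

View pics/c12.png

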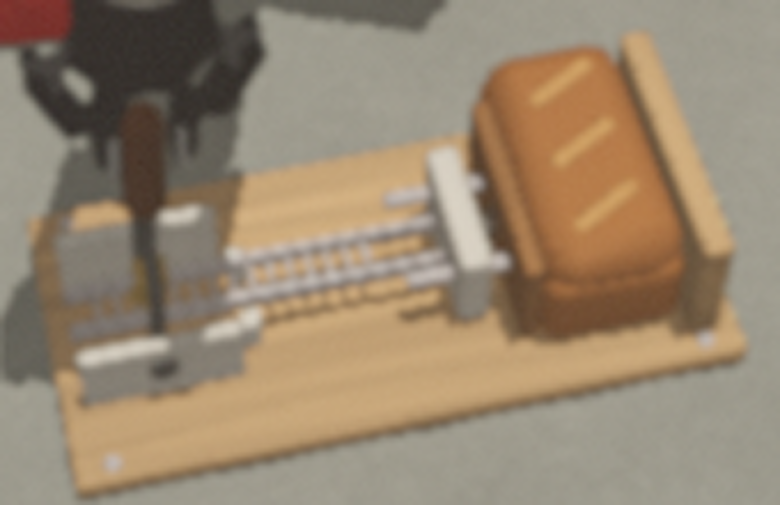

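```bash
python3 -m crank '{"hand":[165,165,165,165,165],"translation":[[0,0,0],[0,0,0],[0,0,0],[0,0,0],[0,0,0]],"dr":[[0,0,0],[0,0,0],[0,0,0],[0,0,0],[0,0,0]]}' >/dev/null; python3 w.py 0.1 0.142 -.0025; python3 m.py s13 >/dev/null; python3 j.py s13 .112; python3 m.py s14 >/dev/null; python3 j.py s14 .112
```

```text
t 13.8 own y,z rel pivot 0.008993788129707267 0.14138123945299758 x -0.0010073817527896725 phi pos 0.06352813000257636 r 0.14167057843308006 F [-0.  -4.7  3.9] w 0.0304
phi tool 0.054471308706126285
shift [-0.0001 -0.0077 -0.001 ] turn [-0.0012 -0.0014  0.0455]
s13 block 0.113 pad 0.099 loaf 0.0245
s14 block 0.113 pad 0.099 loaf 0.024
```

The position is steady, with the pad about 14 mm in. I'll make one small nudge of about 0.7 mm at the jaw, check it, and hand in.

```bash
python3 -m crank '{"hand":[165,165,165,165,165],"translation":[[0,-0.0008,0],[0,-0.0016,0],[0,-0.0016,0],[0,-0.0016,0],[0,-0.0016,0]],"dr":[[0,0,0.005],[0,0,0.01],[0,0,0.01],[0,0,0.01],[0,0,0.01]]}' >/dev/null; python3 w.py 0.1 0.142 -.0025; python3 m.py s15 >/dev/null; python3 j.py s15 .112; python3 -c "
from rig import env;print(env.close_job())"
```

```text
t 14.4 own y,z rel pivot 0.010201264156859598 0.14126732011330523 x -0.0010132055044671726 phi pos 0.07208735494652899 r 0.14163877131606434 F [ 0.6 -6.2  4.3] w 0.0302
phi tool 0.06514769196154103
shift [-0.0002 -0.0065 -0.001 ] turn [-0.0015 -0.0014  0.0349]
s15 block 0.1135 pad 0.099 loaf 0.0245
the job is handed in; nothing more can be done
None
```

The loaf is clamped against the fence with the sprung pad about half way in, and I handed the job in at about 14.4 s with the gripper still holding the lever. The hand-in gave no verdict.

I straddled the lever handle with the fingers about 30 mm apart. I pumped three full strokes, easing the lever back each time, then made a part stroke and held it there.

**Last checks:**
- **Jaw and pad:** the jaw is at about 0.1135–0.114 m and the pad face at about 0.099 m. That puts the pad about 14.5 mm in, against 15 mm for half way.
- **Loaf:** it has moved about 24 mm, and the picture from just before the final nudge shows it against the fence.
- **Lever force:** about 6 N of push at the handle, steady before the final nudge.

**Disagreements:**
- After the third stroke the jaw slid back to about 0.101 m, further than the 4 N brake suggested. The last stroke made up for it.
- The depth readings are good to about 1 mm. Going by the ratchet spacing, the jaw may be up to 1 mm further in than measured.

The arm did not come near the jar, carton, tongs or red look-alikes, and I saw none of them move.

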